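# Raise the ratchet work rest two rungs and prove its hook

## Task

The ratchet work rest on the bench stands down on its stop. Lift it by its wooden head until its gravity hook has swung past the black lower rung and then past the red middle rung, and lower it gently, without dropping it, so that the hook seats on the red rung and on no other. Then push down on the head with about 10 N (never more than 18 N) for a second to prove that the hook holds, and let go, leaving the rest standing on the red rung and the other things on the bench where they are.

Things in the scene. Friction and masses are not known exactly. Their poses are not given: they have to be found in the camera images.
- stand: fixed frame of the work rest: dark steel base plate 120 x 100 x 12 mm, two aluminium uprights 166 mm high at its y = +-35 mm, three rungs between them along y, behind the slide. Origin: centre of the plate's underside, on the table. z up; x points from the slide to the rungs (the hook's red tail sticks out to -x). Immovable.
- carriage (a joint): height of the slide over its lower stop, m (start 0, top stop 0.130). Hook seated, nominally: 0.028 lower black, 0.068 red, 0.108 upper black rung; really all up to 9 mm higher or lower, together, unmeasured: feel for it. At 0.094 to 0.106 the hook is always past the red rung, never past the upper one. Vertical; 0.41 to 0.66 kg, 1 N friction; falls if let go off a rung.
- head (a point): top centre of the slide's wooden head, to be gripped and lifted: 50 mm long (stand's x), 24 mm wide (stand's y, grip across this), reaching 37 mm down from this point, cork pad on top; below it a steel plate 44 x 46 x 6 mm. At the start 223 mm above the table, above the stand's origin. Stand's axes; rises with the slide.
- pawl (a joint): angle of the gravity hook, rad: 0 = nose level, home (its weighted red tail brings it there), as when seated; grows to about 1 as a rung pushes the nose down on the way up. The nose meets a rung 18 mm below its seated height and swings free 13 mm above it. Once past the upper rung, the slide can no longer be lowered to the red one.
- hook: steel nose of the hook, 14 mm wide, 8 mm thick, reaching 26 mm to the stand's +x from its pivot (this origin; 45 mm above the table at the start). Its underside rests on the rung; the rungs' rubber sleeves (10 mm across) give about 1 mm for each 10 N. It must never bear more than 25 N, the slide's weight (4 to 6.5 N) included.
- tea_mug: orange mug, 81 mm across with handle, 101 mm high, left of the stand; leave it. Origin: centre of its underside
- masking_tape: roll of masking tape, 96 mm across, 25 mm high; leave it. Origin: centre of its underside
- sanding_block: wooden sanding block 53 x 97 x 28 mm; leave it. Origin: centre of its underside
- wax_tin: round brown wax tin, 61 mm across, 26 mm high; leave it. Origin: centre of its underside
- glue_bottle: white glue bottle, 54 mm across, 146 mm high; leave it standing. Origin: centre of its underside
- offcut_1: wood offcut 34 x 72 x 22 mm; leave it. Origin: centre of its underside

How it is judged:
On the way, in this order (a step that is already met when the one before it is completed fails the run):
1. the slide has been raised so that the hook is past the red rung and has swung home above it (value of joint carriage above 0.066 m and value of joint pawl below 0.12 rad), for 0.05 s.
2. with the hook home on the red rung, the head is pushed down until the hook bears more than 9 N, for half a second (contact force between hook and anything else above 9 N and value of joint pawl below 0.12 rad and contact force between the arm and hook below 0.5 N and value of joint carriage between 0.053 and 0.079 m), for 0.5 s.
At the end, for the whole second after the job is handed in: The slide rests by itself on the red rung: slide height 0.053 to 0.079 m, hook home (under 0.12 rad) and bearing the slide's weight (over 2 N), slide still (under 10 mm/s) (value of joint carriage between 0.053 and 0.079 m and value of joint pawl below 0.12 rad and contact force between hook and anything else above 2 N and velocity of joint carriage between -0.01 and 0.01 m/s); the robot touches nothing.
It fails at once if the hook bears more than 25 N (slammed down or pushed too hard) (contact force between hook and anything else above 25 N).
It fails at once if the slide falls or is lowered faster than 0.2 m/s (velocity of joint carriage below -0.2 m/s).
It fails at once if another thing on the bench is moved by more than 20 mm (distance of any of tea_mug, masking_tape, sanding_block, wax_tin, glue_bottle, offcut_1 from where it was at the start of the episode above 0.02 m).
It also fails if it takes over 61 s, if anything falls off the work surface, if the arm or the gripper's body presses on something with over 40 N, if the wrist force passes 120 N, or if a joint passes its speed limit or range.

## Robot

A 6-joint arm with a two-finger parallel gripper is mounted at the origin on the work surface; the furniture and walls round the work are solid. World frame = base frame: x ahead of the robot, y to its left, z up, the work surface at z = 0. Lengths are in m, angles in rad, forces in N, time in s.
With the tool pointing down it reaches from about 0.25 to 0.725 m from the base axis. Payload 4 kg.
Tool frame: the origin (TCP) lies midway between the tips of the shut fingers; the grasp point (between the pads) lies 19 mm behind it; z points along the fingers, y is the line along which they close (so a half turn about z gives the same grasp; the last joint's range is limited). The gripper opens to 85 mm and grips with 20 to 120 N. Pads are 22 mm wide; open, the fingers measure 114 mm over their backs; the gripper's body (76 mm by 85 mm) begins 54 mm behind the grasp point. The pads swing forward as they close: fully open they stand 13 mm farther back than shut.
Start: joints at [1.193, 0.241, 0.005, 1.335, 0, 1.571], TCP at [0.184, 0.465, 0.231] pointing down, gripper open.
Joint ranges: [-2.72, 2.72], [-1.05, 1.87], [-1.09, 1.28], [-1.99, 2.15], [-1.42, 1.44], [-3.14, 3.14]. Speed limits (rad/s): [2.79, 2.79, 3.14, 3.14, 3.14, 3.14].

## Interface

Orientations are given as a unit quaternion [x, y, z, w].
In Python, from workcell import monitor, vision, job gives the robot as it stands.
- The arm moves only by the tool move_arm, never from a script. Its argument "moves" is a list that holds one entry, the list of rows, each a list of 5 numbers: the shift along the world's x, y, z in m, then the turn about the world's z in degrees, then the opening in per cent of the stroke, from 0 (shut) to 100 (fully open). In form: [[[x, y, z, turn, gripper], ...]]. A call has 1 to 5 rows; each row is the pose to reach, as a shift and turn from the pose commanded when the call began; what a row does not reach only later rows make up. A row lasts 1/8 s, in which the tool goes at most 62.5 mm and 10.7 degrees, less where a joint would pass 70% of its speed; a pose out of reach is approached as far as the arm can. A call with a gripper value outside its range is refused whole. The fingers move at their own pace and stop on an object; the grip force is fixed at half the most. Time passes only in rows, so rows that repeat a pose let the fingers close. It gives the time, the measured TCP pose, the force, the opening and the grip force at its end, in the units of the state.
- monitor.get_obs(): the state, without advancing time (a new reading comes with each control period).
- vision.camera(name): name is "scene" or "side" or "wrist"; returns a dict with "color" (384x512x3 uint8, red, green, blue), "camera_matrix" (3x3 intrinsics, pixels), "eye" and "attitude" of the camera in the world; the wrist camera has in their place "hand_eye" (4x4, takes a point from camera to tool coordinates, whose origin is the TCP and whose axes are the flange's). Camera axes: x right, y up, looking along -z (the intrinsics and any distortion apply to the point x, -y, -z); pixel columns grow to the right and rows downward; lengths in m; the calibration is good to about 2 mm. A picture is of the moment at which its call begins: read the wrist's pose just before it. There is no depth.
- job.job_done(): hands the job in; it is judged then, once.
The state is a dict: "clock": time; "joint_pos": joint angles; "joint_vel": joint speeds; "tau": joint torques, N m; "eef_pos": TCP position; "tool_rot": TCP orientation; "ft_force": force on the tool from outside, world axes, zero at the start; "ft_torque": the same for the moment, N m; "grip_width": finger opening in m; "grasp_force": force on a finger pad.
Only numpy, scipy, OpenCV 4.12 (cv2) and the standard library are available. Lean on these libraries where they do the work, as an engineer would, in place of code of your own. Each camera call takes 0.05 s, during which the arm holds its last target. There are 200 camera calls.

## Working session

There is one attempt and no reset: what is moved stays moved. The work goes in short steps, Python scripts to look and compute and a tool call to move; the robot and the scene stay as the last step left them, time stands still between calls to the robot, and variables do not carry over. Pictures are saved under pics/ and viewed, at most 10 in all, crops included, and the job is handed in when it is done.

Besides the shell and the picture viewer there is one more tool, called after "Call:" as name([rows], argument=value, ...), one row to a line, values as JSON. move_arm: Moves the arm, as the interface text tells. Its arguments: {"type":"object","properties":{"moves":{"type":"array","items":{"type":"array","items":{"type":"array","items":{"type":"number"}}}}},"required":["moves"]}

```bash
mkdir -p pics
python3 - <<'E'
from workcell import monitor, vision
import cv2,numpy as np,pickle
o=monitor.get_obs();print({k:np.round(v,3) for k,v in o.items()})
d={}
for n in("scene","side"):
    c=vision.camera(n);d[n]=c;cv2.imwrite(f"pics/{n}0.png",c["color"][:,:,::-1])
    print(n,c["camera_matrix"],c["eye"],c["attitude"],c.keys())
pickle.dump(d,open("d.pkl","wb"))
E
```

```text
{'clock': np.float64(0.0), 'joint_pos': array([ 1.193,  0.241,  0.004,  1.335, -0.   ,  1.571]), 'joint_vel': array([-0.   ,  0.001,  0.   ,  0.001, -0.002,  0.   ]), 'tau': array([-0.0000e+00, -3.7232e+01,  2.5241e+01,  1.7000e-02,  0.0000e+00,
       -0.0000e+00]), 'eef_pos': array([0.184, 0.464, 0.23 ]), 'tool_rot': array([ 0.188,  0.982, -0.001, -0.   ]), 'ft_force': array([ 0.542,  0.152, -0.184]), 'ft_torque': array([-0.001,  0.006,  0.002]), 'grasp_force': np.float64(0.0), 'grip_width': np.float64(0.085)}
scene [[363.78117874   0.         252.91006357]
 [  0.         363.78117874 191.23804137]
 [  0.           0.           1.        ]] [-0.21223177 -0.69384961  0.7304955 ] [ 0.43088891 -0.18238892 -0.36446735  0.80512892] dict_keys(['color', 'camera_matrix', 'eye', 'attitude'])
side [[433.65625737   0.         255.70291132]
 [  0.         433.65625737 192.62593356]
 [  0.           0.           1.        ]] [ 0.2054548  -0.93084864  0.87902148] [ 0.4154664  -0.0493122  -0.11948999  0.90037665] dict_keys(['color', 'camera_matrix', 'eye', 'attitude'])
```

View pics/scene0.png

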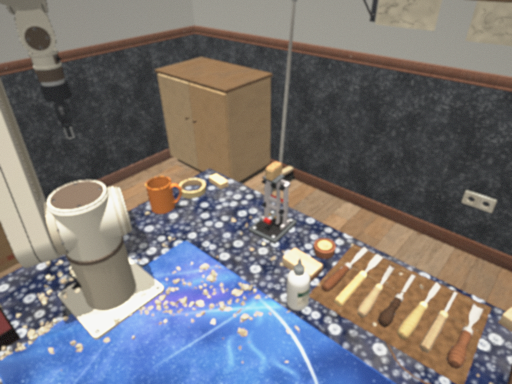

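View pics/side0.png

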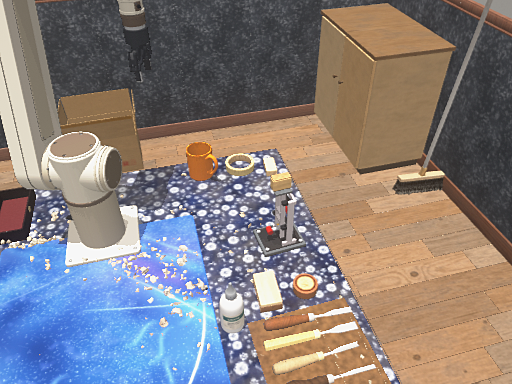

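The stand is at about (272,205) in the scene view and (280,215) in the side view. Its head is near (272,170) and (281,182), and the red tail points to the lower left. Next I'll enlarge both crops.

Run:
```python
import cv2,numpy as np,pickle
d=pickle.load(open("d.pkl","rb"))
a=d["scene"]["color"][150:250,240:310];b=d["side"]["color"][165:265,245:315]
im=np.hstack([cv2.resize(x,None,fx=5.5,fy=5.5,interpolation=cv2.INTER_CUBIC) for x in(a,b)])
cv2.imwrite("pics/crop0.png",im[:,:,::-1])
```

```text
(no output)
```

View pics/crop0.png

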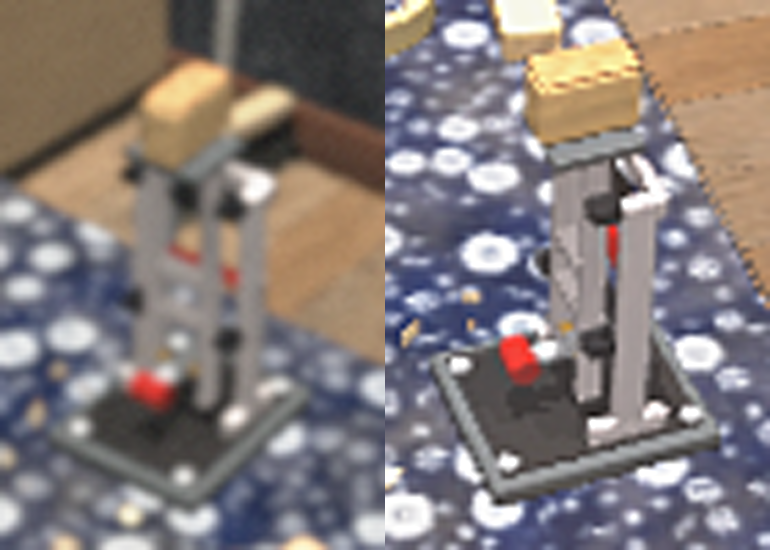

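The crops show the plate corners, the head's top face and the red tail. In the side crop the head's long axis runs roughly left to right. I'll cast rays through these points.

```bash
cat > h.py <<'E'
import numpy as np
from scipy.spatial.transform import Rotation as R
def ray(c,p):
    K=c["camera_matrix"];v=np.linalg.solve(K,[p[0],p[1],1.]);return R.from_quat(c["attitude"]).apply([v[0],-v[1],-v[2]])
def cast(c,p,z):
    v=ray(c,p);e=np.array(c["eye"]);return (e+v*(z-e[2])/v[2])[:2]
E
python3 - <<'E'
from h import *
import pickle
d=pickle.load(open("d.pkl","rb"))
off={"scene":(240,150,0),"side":(245,165,385)}
def go(n,x,y,z): 
    o=off[n];p=(o[0]+(x+.5-o[2])/5.5-.5,o[1]+(y+.5)/5.5-.5);r=cast(d[n],p,z);return np.round(r,4)
P={"scene":[(55,433),(195,488),(307,385)],"side":[(433,362),(500,490),(718,434)]}
for n in P:
    q=[go(n,*p,.012) for p in P[n]];c=(q[0]+q[2])/2
    e1=q[1]-q[0];e2=q[2]-q[1]
    print(n,"plate",q,"centre",c,"len",np.hypot(*e1),np.hypot(*e2),"ang",np.degrees(np.arctan2(e1[1],e1[0])),np.degrees(np.arctan2(e2[1],e2[0])))
H={"scene":[(143,97),(178,112),(230,85),(190,64)],"side":[(527,57),(531,88),(641,69),(632,40)]}
for n in H:
    q=np.array([go(n,*p,.223) for p in H[n]]);print(n,"head",q.tolist(),q.mean(0), q[2]-q[1])
E
```

```text
scene plate [array([ 0.408 , -0.1038]), array([ 0.4231, -0.1916]), array([ 0.5329, -0.1847])] centre [ 0.47045 -0.14425] len 0.08908900044337684 0.11001658965810572 ang -80.24163284833384 3.5958260495347707
side plate [array([ 0.4084, -0.1036]), array([ 0.4178, -0.1952]), array([ 0.5309, -0.1886])] centre [ 0.46965 -0.1461 ] len 0.09208105125377318 0.11329240927793886 ang -84.14081213316082 3.339732732148374
scene head [[0.4462, -0.1358], [0.4461, -0.1584], [0.4833, -0.1617], [0.487, -0.1327]] [ 0.46565 -0.14715] [ 0.0372 -0.0033]
side head [[0.4469, -0.133], [0.4425, -0.1545], [0.4929, -0.1547], [0.4956, -0.1338]] [ 0.469475 -0.144   ] [ 0.0504 -0.0002]
```

Call:
move_arm([
  [[0,0,0.05,5,100],[0.02,-0.04,0.09,10,100],[0.045,-0.095,0.09,15,100],[0.07,-0.15,0.09,20,100],[0.095,-0.2,0.09,25.5,100]],
])

```text
clock: 0.72
eef_pos: [0.2797, 0.2629, 0.3211]
tool_rot: [-0.035, 0.999, -0.0, 0.0]
ft_force: [1.3, -0.3, 0.4]
grip_width: 0.0855
grasp_force: 0.0
```

Call:
move_arm([
  [[0.025,-0.055,0,0,100],[0.05,-0.11,0,0,100],[0.075,-0.165,0,0,100],[0.1,-0.22,0,0,100],[0.125,-0.27,0,0,100]],
])

```text
clock: 1.35
eef_pos: [0.4047, -0.0073, 0.3212]
tool_rot: [-0.033, 0.999, 0.0, -0.0]
ft_force: [0.2, 1.1, 0.5]
grip_width: 0.0854
grasp_force: 0.0
```

Call:
move_arm([
  [[0.02,-0.05,0,0,100],[0.04,-0.1,0,0,100],[0.05,-0.13,0,0,100],[0.05,-0.13,0,0,100],[0.05,-0.13,0,0,100]],
])

```text
clock: 1.98
eef_pos: [0.454, -0.1348, 0.3209]
tool_rot: [-0.034, 0.999, 0.0, -0.001]
ft_force: [0.4, 0.6, 0.5]
grip_width: 0.0855
grasp_force: 0.0
```

Run:
```python
from workcell import monitor, vision
import cv2,numpy as np,pickle
o=monitor.get_obs();c=vision.camera("wrist");pickle.dump((o,c),open("w.pkl","wb"))
print({k:np.round(v,3) for k,v in o.items()});print(c["camera_matrix"],c["hand_eye"])
cv2.imwrite("pics/w0.png",c["color"][:,:,::-1])
```

```text
{'clock': np.float64(1.975), 'joint_pos': array([-0.289,  0.168,  0.145,  1.549,  0.   , -0.356]), 'joint_vel': array([ 0.019, -0.014, -0.004, -0.001, -0.001, -0.001]), 'tau': array([-5.4800e-01, -3.3756e+01,  2.5932e+01, -4.9000e-02, -2.9000e-02,
       -0.0000e+00]), 'eef_pos': array([ 0.454, -0.135,  0.321]), 'tool_rot': array([-0.034,  0.999,  0.   , -0.001]), 'ft_force': array([0.361, 0.584, 0.497]), 'ft_torque': array([-0.06 ,  0.038, -0.005]), 'grasp_force': np.float64(0.0), 'grip_width': np.float64(0.086)}
[[308.91756748   0.         251.15352638]
 [  0.         308.91756748 194.45770614]
 [  0.           0.           1.        ]] [[-5.49477874e-05  9.65600947e-01  2.60028475e-01  6.61726736e-02]
 [ 9.99999827e-01  2.05245139e-04 -5.50851680e-04  1.32390729e-04]
 [-5.85272485e-04  2.60028400e-01 -9.65600792e-01 -1.43733176e-01]
 [ 0.00000000e+00  0.00000000e+00  0.00000000e+00  1.00000000e+00]]
```

View pics/w0.png

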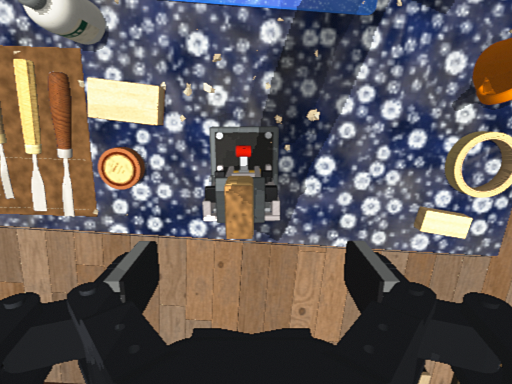

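The wrist view shows the head at columns 225-254, rows 172-240, and plate corners near (211,128) and (279,128). I'll enlarge it for the edges.

Run:
```python
import cv2,pickle
o,c=pickle.load(open("w.pkl","rb"))
cv2.imwrite("pics/w0c.png",cv2.resize(c["color"][120:245,195:295,::-1],None,fx=4.8,fy=4.8,interpolation=cv2.INTER_CUBIC))
```

```text
(no output)
```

View pics/w0c.png

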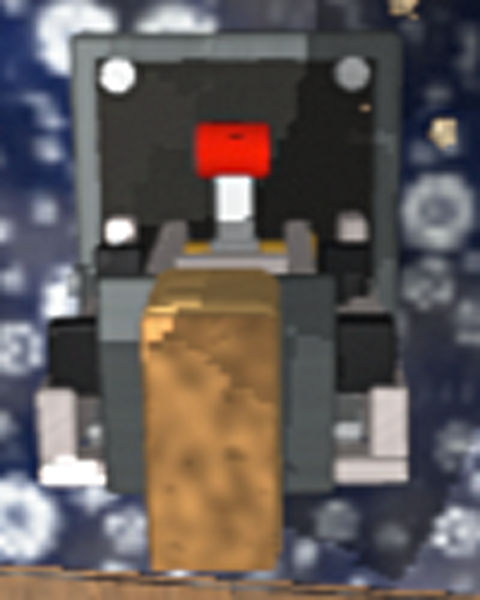

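The head's top face has crop corners (145,311), (281,311), (279,570) and (151,570). The plate's front corners are at (75,38) and (402,38).

Run:
```python
from h import *
import pickle
o,c=pickle.load(open("w.pkl","rb"))
T=np.eye(4);T[:3,:3]=R.from_quat(o["tool_rot"]).as_matrix();T[:3,3]=o["eef_pos"]
M=T@c["hand_eye"];c["eye"]=M[:3,3];c["attitude"]=R.from_matrix(M[:3,:3]).as_quat()
f=lambda x,y,z:cast(c,(195+(x+.5)/4.8-.5,120+(y+.5)/4.8-.5),z)
q=np.array([f(x,y,.223) for x,y in[(145,311),(281,311),(279,570),(151,570)]]);print(np.round(q,4),q.mean(0))
p=np.array([f(75,38,.012),f(402,38,.012)]);e=p[0]-p[1];print(p,np.degrees(np.arctan2(*e[::-1])),p.mean(0),np.hypot(*e))
t=R.from_quat(o["tool_rot"]).as_matrix();print(np.degrees(np.arctan2(t[1,1],t[0,1])))
```

```text
[[ 0.4458 -0.1562]
 [ 0.4443 -0.1335]
 [ 0.4908 -0.1306]
 [ 0.4923 -0.153 ]] [ 0.46830217 -0.14333823]
[[ 0.41391252 -0.19563717]
 [ 0.40736622 -0.09817534]] -86.15733794760261 [ 0.41063937 -0.14690626] 0.09768143038624348
93.84982929259176
```

Call:
move_arm([
  [[0.015,-0.0085,0,0,100],[0.015,-0.0085,-0.03,0,100],[0.015,-0.0085,-0.06,0,100],[0.015,-0.0085,-0.08,0,100],[0.015,-0.0085,-0.08,0,100]],
])

```text
clock: 2.65
eef_pos: [0.4681, -0.1422, 0.2402]
tool_rot: [-0.035, 0.999, 0.001, -0.002]
ft_force: [-0.2, 0.1, 0.6]
grip_width: 0.0857
grasp_force: 0.0
```

Call:
move_arm([
  [[0,0,-0.015,0,100],[0,0,-0.03,0,100],[0,0,-0.04,0,100],[0,0,-0.049,0,100],[0,0,-0.049,0,100]],
])

```text
clock: 3.28
eef_pos: [0.4689, -0.1437, 0.1915]
tool_rot: [-0.034, 0.999, 0.0, -0.001]
ft_force: [-0.4, -0.1, -0.4]
grip_width: 0.0853
grasp_force: 0.0
```

Run:
```python
from workcell import monitor, vision
import cv2,numpy as np
o=monitor.get_obs();print(o["eef_pos"],o["ft_force"])
a=vision.camera("scene")["color"][120:230,230:320];b=vision.camera("wrist")["color"]
a=cv2.resize(a,(314,384),interpolation=cv2.INTER_CUBIC)
cv2.imwrite("pics/g0.png",np.hstack([a,b[:,20:490]])[:,:,::-1])
```

```text
[ 0.46893807 -0.14368865  0.19147953] [-0.35267858 -0.11526817 -0.36023235]
```

View pics/g0.png

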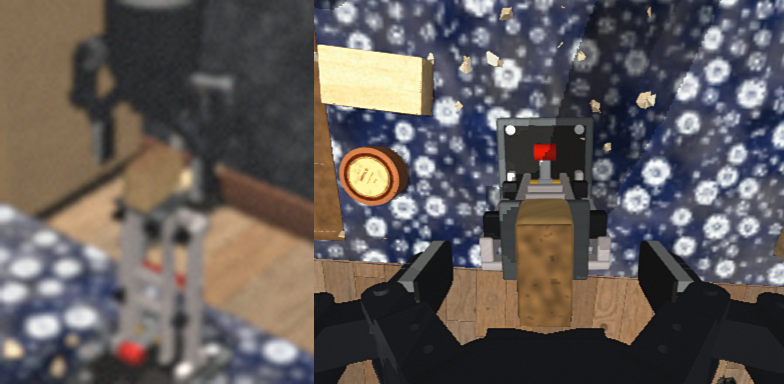

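The head, at column 545, is midway between the open fingers at about 430 and 660. Closing now.

Call:
move_arm([
  [[0,0,0,0,0],[0,0,0,0,0],[0,0,0,0,0],[0,0,0,0,0],[0,0,0,0,0]],
])

```text
clock: 4.0
eef_pos: [0.4695, -0.1441, 0.1927]
tool_rot: [-0.034, 0.999, -0.001, 0.0]
ft_force: [-1.1, -1.9, 2.5]
grip_width: 0.0228
grasp_force: 59.8
```

Call:
move_arm([
  [[0,0,0,0,0],[0,0,0,0,0],[0,0,0,0,0],[0,0,0,0,0],[0,0,0,0,0]],
])

```text
clock: 4.62
eef_pos: [0.4696, -0.1441, 0.1927]
tool_rot: [-0.034, 0.999, -0.0, 0.0]
ft_force: [-1.3, -2.9, 5.2]
grip_width: 0.0231
grasp_force: 60.2
```

Call:
move_arm([
  [[0,0,0.005,0,0],[0,0,0.01,0,0],[0,0,0.015,0,0],[0,0,0.02,0,0],[0,0,0.02,0,0]],
])

```text
clock: 5.25
eef_pos: [0.4695, -0.1441, 0.2116]
tool_rot: [-0.034, 0.999, -0.0, -0.0]
ft_force: [1.4, -5.2, -4.1]
grip_width: 0.023
grasp_force: 59.7
```

Call:
move_arm([
  [[0,0,0.008,0,0],[0,0,0.016,0,0],[0,0,0.024,0,0],[0,0,0.03,0,0],[0,0,0.03,0,0]],
])

```text
clock: 5.88
eef_pos: [0.4695, -0.1441, 0.2419]
tool_rot: [-0.034, 0.999, -0.0, -0.0]
ft_force: [1.5, -4.2, -3.7]
grip_width: 0.0231
grasp_force: 61.9
```

Run:
```python
from workcell import monitor, vision
import cv2,numpy as np
o=monitor.get_obs();print(o["eef_pos"],o["ft_force"])
a=vision.camera("scene")["color"][120:250,225:325];b=vision.camera("side")["color"][120:270,230:330]
f=lambda a:cv2.resize(a,(400,580),interpolation=cv2.INTER_CUBIC)
cv2.imwrite("pics/l0.png",np.hstack([f(a),f(b)])[:,:,::-1])
```

```text
[ 0.46952246 -0.1440805   0.24192304] [ 1.51779964 -4.15598837 -3.67429724]
```

View pics/l0.png

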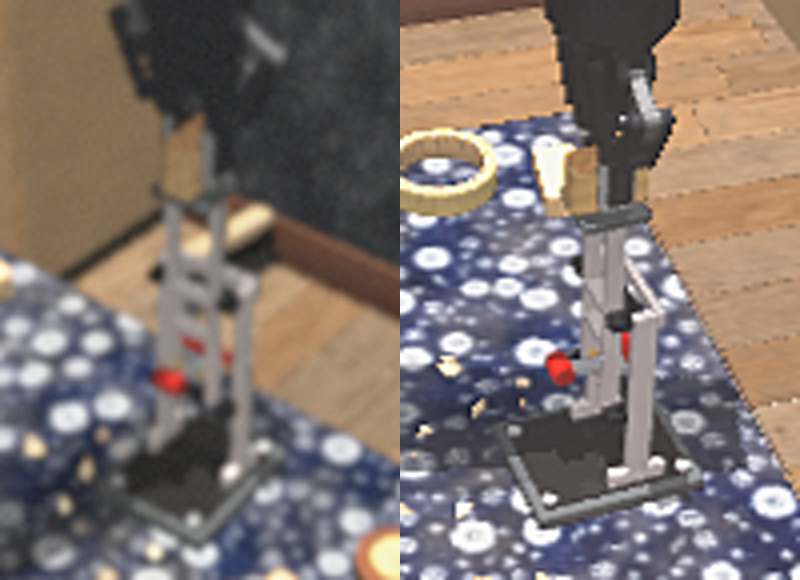

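The slide came up with the gripper by about 49 mm and the hook tail is visible at its new height. Continuing to about 0.100, and shifting y slightly to relieve the side force.

Call:
move_arm([
  [[0,-0.001,0.007,0,0],[0,-0.001,0.014,0,0],[0,-0.001,0.021,0,0],[0,-0.001,0.028,0,0],[0,-0.001,0.028,0,0]],
])

```text
clock: 6.6
eef_pos: [0.4695, -0.1441, 0.2712]
tool_rot: [-0.034, 0.999, 0.0, 0.0]
ft_force: [2.8, 2.2, -4.2]
grip_width: 0.0231
grasp_force: 62.0
```

Call:
move_arm([
  [[0,0,0.007,0,0],[0,0,0.014,0,0],[0,0,0.019,0,0],[0,0,0.0225,0,0],[0,0,0.0225,0,0]],
])

```text
clock: 7.22
eef_pos: [0.4695, -0.1442, 0.2934]
tool_rot: [-0.034, 0.999, 0.001, 0.0]
ft_force: [3.5, 4.9, -3.9]
grip_width: 0.0234
grasp_force: 62.1
```

Call:
move_arm([
  [[0,0,0,0,0],[0,0,0,0,0],[0,0,0,0,0]],
])

```text
clock: 7.6
eef_pos: [0.4695, -0.1442, 0.2933]
tool_rot: [-0.034, 0.999, 0.001, 0.0]
ft_force: [3.9, 3.5, -4.3]
grip_width: 0.0227
grasp_force: 62.1
```

Run:
```python
from workcell import monitor, vision
import cv2,numpy as np
o=monitor.get_obs();print(o["eef_pos"],o["ft_force"])
a=vision.camera("scene")["color"][120:250,225:325];b=vision.camera("side")["color"][120:270,230:330]
f=lambda a:cv2.resize(a,(400,580),interpolation=cv2.INTER_CUBIC)
cv2.imwrite("pics/l1.png",np.hstack([f(a),f(b)])[:,:,::-1])
```

```text
[ 0.46950067 -0.14417002  0.2932779 ] [ 3.86151786  3.46551895 -4.28002578]
```

View pics/l1.png

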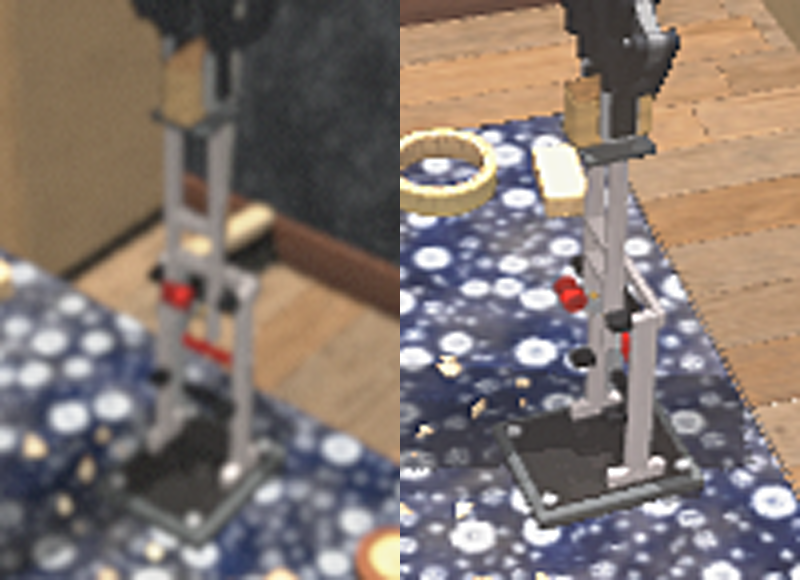

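Slide is at about 0.100, the hook nose is clear above the red rung, and the tail at (568,293) is near or just touching the upper rung. Lowering now, first to about 0.080 and then feeling for the seat.

Call:
move_arm([
  [[0.0005,0.0005,-0.005,0,0],[0.0005,0.0005,-0.01,0,0],[0.0005,0.0005,-0.015,0,0],[0.0005,0.0005,-0.02,0,0],[0.0005,0.0005,-0.02,0,0]],
])

```text
clock: 8.32
eef_pos: [0.4695, -0.1442, 0.272]
tool_rot: [-0.034, 0.999, 0.0, -0.001]
ft_force: [1.0, 3.1, -5.4]
grip_width: 0.0229
grasp_force: 61.9
```

Call:
move_arm([
  [[0,0,-0.001,0,0],[0,0,-0.002,0,0],[0,0,-0.002,0,0]],
])

```text
clock: 8.7
eef_pos: [0.4695, -0.1442, 0.2707]
tool_rot: [-0.034, 0.999, 0.0, -0.0]
ft_force: [-1.1, 3.4, -4.1]
grip_width: 0.0232
grasp_force: 62.2
```

Call:
move_arm([
  [[0,0,-0.0005,0,0],[0,0,-0.001,0,0],[0,0,-0.0015,0,0],[0,0,-0.002,0,0],[0,0,-0.002,0,0]],
])

```text
clock: 9.32
eef_pos: [0.4695, -0.1442, 0.2686]
tool_rot: [-0.034, 0.999, 0.0, -0.0]
ft_force: [-4.0, 2.8, -3.6]
grip_width: 0.0228
grasp_force: 62.2
```

Call:
move_arm([
  [[-0.0003,0.0003,-0.0005,0,0],[-0.0005,0.0005,-0.001,0,0],[-0.0005,0.0005,-0.0015,0,0],[-0.0005,0.0005,-0.002,0,0],[-0.0005,0.0005,-0.002,0,0]],
])

```text
clock: 9.95
eef_pos: [0.4695, -0.1441, 0.2668]
tool_rot: [-0.033, 0.999, -0.0, 0.0]
ft_force: [-2.4, -0.4, -3.3]
grip_width: 0.0232
grasp_force: 62.2
```

Call:
move_arm([
  [[0,0,-0.0005,0,0],[0,0,-0.001,0,0],[0,0,-0.0015,0,0],[0,0,-0.002,0,0],[0,0,-0.002,0,0]],
])

```text
clock: 10.58
eef_pos: [0.4695, -0.1441, 0.2648]
tool_rot: [-0.034, 0.999, -0.0, 0.0]
ft_force: [-2.2, -2.3, -3.9]
grip_width: 0.0228
grasp_force: 62.2
```

Call:
move_arm([
  [[0,0,-0.0005,0,0],[0,0,-0.001,0,0],[0,0,-0.0015,0,0],[0,0,-0.002,0,0],[0,0,-0.002,0,0]],
])

```text
clock: 11.2
eef_pos: [0.4696, -0.1441, 0.2628]
tool_rot: [-0.034, 0.999, -0.0, 0.0]
ft_force: [-0.2, -4.4, -4.3]
grip_width: 0.0232
grasp_force: 62.2
```

Call:
move_arm([
  [[0,-0.0005,-0.0005,0,0],[0,-0.0005,-0.001,0,0],[0,-0.0005,-0.0015,0,0],[0,-0.0005,-0.002,0,0],[0,-0.0005,-0.002,0,0]],
])

```text
clock: 11.82
eef_pos: [0.4695, -0.1441, 0.2607]
tool_rot: [-0.034, 0.999, 0.0, 0.0]
ft_force: [-0.8, -2.7, -4.1]
grip_width: 0.0232
grasp_force: 62.2
```

Call:
move_arm([
  [[0,0,-0.0005,0,0],[0,0,-0.001,0,0],[0,0,-0.0015,0,0],[0,0,-0.002,0,0],[0,0,-0.002,0,0]],
])

```text
clock: 12.45
eef_pos: [0.4695, -0.1441, 0.2587]
tool_rot: [-0.034, 0.999, 0.0, 0.0]
ft_force: [-0.4, -0.7, -4.1]
grip_width: 0.0231
grasp_force: 62.1
```

Call:
move_arm([
  [[0,0,-0.0005,0,0],[0,0,-0.001,0,0],[0,0,-0.0015,0,0],[0,0,-0.002,0,0],[0,0,-0.002,0,0]],
])

```text
clock: 13.08
eef_pos: [0.4695, -0.1441, 0.2567]
tool_rot: [-0.034, 0.999, 0.0, 0.0]
ft_force: [0.9, -0.6, -4.5]
grip_width: 0.0234
grasp_force: 62.1
```

Call:
move_arm([
  [[0,0,-0.0005,0,0],[0,0,-0.001,0,0],[0,0,-0.0015,0,0],[0,0,-0.002,0,0],[0,0,-0.002,0,0]],
])

```text
clock: 13.7
eef_pos: [0.4695, -0.1441, 0.2547]
tool_rot: [-0.034, 0.999, 0.0, 0.0]
ft_force: [0.5, 1.2, -3.8]
grip_width: 0.0233
grasp_force: 62.1
```

Call:
move_arm([
  [[0,0,-0.0005,0,0],[0,0,-0.001,0,0],[0,0,-0.0015,0,0],[0,0,-0.002,0,0],[0,0,-0.002,0,0]],
])

```text
clock: 14.32
eef_pos: [0.4696, -0.1442, 0.2542]
tool_rot: [-0.034, 0.999, -0.0, 0.001]
ft_force: [-1.8, 1.2, 6.3]
grip_width: 0.023
grasp_force: 63.6
```

The hook has seated: the carriage is at about 0.0615 and Fz jumped by about 10 N. Pushing to about 10 N and holding.

Call:
move_arm([
  [[0,0,-0.0003,0,0],[0,0,-0.0006,0,0],[0,0,-0.0006,0,0],[0,0,-0.0006,0,0],[0,0,-0.0006,0,0]],
])

```text
clock: 14.95
eef_pos: [0.4696, -0.1442, 0.2541]
tool_rot: [-0.034, 0.999, -0.0, 0.001]
ft_force: [-3.4, 1.8, 8.3]
grip_width: 0.0231
grasp_force: 63.9
```

Call:
move_arm([
  [[0,0,-0.0004,0,0],[0,0,-0.0004,0,0],[0,0,-0.0004,0,0],[0,0,-0.0004,0,0],[0,0,-0.0004,0,0]],
])

```text
clock: 15.58
eef_pos: [0.4696, -0.1442, 0.2541]
tool_rot: [-0.034, 0.999, -0.0, 0.001]
ft_force: [-4.1, 2.2, 9.5]
grip_width: 0.0227
grasp_force: 64.1
```

Call:
move_arm([
  [[0,0,0,0,0],[0,0,0,0,0],[0,0,0,0,0],[0,0,0,0,0],[0,0,0,0,0]],
])

```text
clock: 16.2
eef_pos: [0.4696, -0.1442, 0.2541]
tool_rot: [-0.034, 0.999, -0.0, 0.001]
ft_force: [-3.1, 2.1, 9.9]
grip_width: 0.0229
grasp_force: 64.1
```

Call:
move_arm([
  [[0,0,0.0005,0,0],[0,0,0.001,0,0],[0,0,0.0015,0,0],[0.0002,0,0.0015,0,0]],
])

```text
clock: 16.7
eef_pos: [0.4696, -0.1442, 0.2542]
tool_rot: [-0.034, 0.999, -0.0, 0.0]
ft_force: [-2.1, 2.8, 6.6]
grip_width: 0.0229
grasp_force: 63.6
```

Call:
move_arm([
  [[-0.0004,0.0003,0.0005,0,0],[-0.0004,0.0003,0.001,0,0],[-0.0004,0.0003,0.001,0,0],[-0.0004,0.0003,0.001,0,0]],
])

```text
clock: 17.2
eef_pos: [0.4695, -0.1442, 0.2544]
tool_rot: [-0.034, 0.999, -0.0, 0.0]
ft_force: [1.0, 0.5, 3.3]
grip_width: 0.023
grasp_force: 63.1
```

Call:
move_arm([
  [[0,0,0.0007,0,0],[0,0,0.0007,0,0],[0,0,0.0007,0,0]],
])

```text
clock: 17.58
eef_pos: [0.4695, -0.1441, 0.2545]
tool_rot: [-0.034, 0.999, -0.0, -0.0]
ft_force: [3.3, -0.8, -3.7]
grip_width: 0.0232
grasp_force: 62.5
```

Call:
move_arm([
  [[0,0,0,0,80],[0,0,0,0,80],[0,0,0,0,80],[0,0,0,0,80],[0,0,0,0,80]],
])

```text
clock: 18.2
eef_pos: [0.4692, -0.144, 0.2551]
tool_rot: [-0.034, 0.999, -0.0, -0.0]
ft_force: [-0.7, 0.3, -0.8]
grip_width: 0.0685
grasp_force: 0.0
```

Call:
move_arm([
  [[0,0,0.02,0,80],[0,0,0.04,0,80],[0,0,0.07,0,80],[0,0,0.1,0,80],[0,0,0.1,0,80]],
])

```text
clock: 18.82
eef_pos: [0.4703, -0.1443, 0.3575]
tool_rot: [-0.034, 0.999, -0.001, 0.003]
ft_force: [0.2, -0.0, -1.0]
grip_width: 0.0682
grasp_force: 0.0
```

Run:
```python
from workcell import monitor, vision
import cv2,numpy as np
o=monitor.get_obs();print(o["eef_pos"],o["ft_force"])
a=vision.camera("scene")["color"][120:250,225:325];b=vision.camera("side")["color"][120:270,230:330]
f=lambda a:cv2.resize(a,(400,580),interpolation=cv2.INTER_CUBIC)
cv2.imwrite("pics/e0.png",np.hstack([f(a),f(b)])[:,:,::-1])
```

```text
[ 0.47032279 -0.1442911   0.35748117] [ 0.24754585 -0.01819979 -0.98846253]
```

View pics/e0.png

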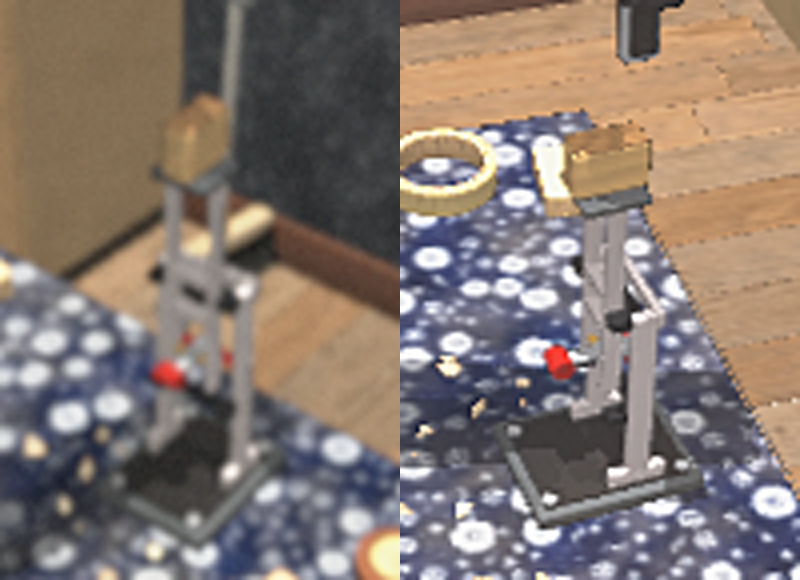

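The slide stands alone: the steel plate at row 200 in the side view interpolates to about 0.061, the gripper is clear above, and the nearby things look unmoved.

```bash
python3 -c "
from workcell import job
print(job.job_done())"
```

```text
the job is handed in; nothing more can be done
None
```

The job is handed in: the work rest stands by itself on the red rung at about 0.061 m, it held a push of about 10 N for just over a second, and the gripper is clear; no verdict came back, and I did not re-measure the other bench items, though those in the last picture look unmoved.

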